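# Uncover the jar warmer and lift out the basket

### The job

Take the flat steel lid off the warming pan and lean it at a slant against the white storage tub, its lower edge on the worktop, and let go of it there. Then lift the wire basket of little jars out of the pan by its handle and finish while still holding it: still and level in the air above the pan, well clear of the rim, with all four jars standing in it. Keep the basket from tipping on the way and leave the other things on the worktop where they are.

Things in the scene. Friction and masses are not known exactly. Their poses are not given: they have to be found in the camera images.
- pan: Steel food pan in a low black warmer base, fixed. Base 190 x 200 mm (x, y), 18 mm high; pan outside 162 x 176 mm (x, y), walls and floor 4 mm. Origin: centre of the base's underside, on the worktop; z up. Inner floor at z = 22 mm, rim at z = 118 mm. Starts left or right of the robot's x axis, turned up to 0.35 rad.
- lid: Loose flat steel lid lying on the pan's rim, hiding what is inside: slab 172 x 186 x 4 mm (x, y, z), 0.25 to 0.5 kg. Origin: centre of its underside, z normal to the slab, up; axes as the pan's within 0.03 rad. On top a fixed dark handle: round bar 12 mm thick along the lid's own y, 100 mm long between two legs, its axis 34 mm above the origin.
- lid_grip (a point): Middle of the lid handle's bar, 34 mm above the centre of the lid's underside; axes as the lid's.
- tub: Closed white plastic tub, heavy, fixed: 100 x 200 x 100 mm (x, y, z). Origin: centre of its underside, on the worktop. Broad front face at x = -50 mm, facing the robot within 0.3 rad, over 100 mm of free worktop before it. The leaned lid's underside rests on the 100 mm high top front edge, at 36 degrees or more to the worktop (42 is easy, handle up); friction alone holds it.
- basket: Steel wire basket loose in the pan, 136 x 150 mm (x, y), sides 48 mm high, with jars 0.5 to 0.75 kg; 9 mm free on each side. Origin: centre of its underside; z up; axes as the pan's within 0.03 rad. A rigid handle bar, 12 x 12 mm in section, runs along its own x over its middle, 125 mm free between two legs, axis 83 mm above the origin. Jar tops are 49 mm above the origin.
- basket_grip (a point): Middle of the basket's handle bar, 83 mm above the basket's origin; axes as the basket's.
- spatula: Bystander: spatula about 240 mm long lying on the worktop between the pan and the tub.
- shaker: Bystander: aluminium shaker, 40 mm thick, 85 mm high, between the pan and the tub.
- spray: Bystander: spray can, 62 mm thick, 190 mm high, at the back of the worktop.
- bowl: Bystander: metal bowl, 130 mm wide, 60 mm high, at the back.
- mug: Bystander: white mug, 80 mm wide, 90 mm high, at the back.
- crock: Bystander: clear storage jar, 76 mm wide, 130 mm high, at the back.
- jar0: Small glass jar, 44 mm thick, 45 mm high, loose in the basket's -x, -y quarter, hidden at first. Origin: centre of its underside.
- jar1: Small glass jar, 44 mm thick, 45 mm high, loose in the basket's -x, +y quarter, hidden at first. Origin: centre of its underside.
- jar2: Small glass jar, 44 mm thick, 45 mm high, loose in the basket's +x, -y quarter, hidden at first. Origin: centre of its underside.
- jar3: Small glass jar, 44 mm thick, 45 mm high, loose in the basket's +x, +y quarter, hidden at first. Origin: centre of its underside.

How it is judged:
By the outcome, as a careful person would: the job done as asked, in the order asked, and still so for the second after the job is handed in, while the arm keeps its last pose, push and grip.
It also fails if it takes over 64 s, if anything falls off the work surface, if the arm or the gripper's body presses on something with over 40 N, if the wrist force passes 120 N, or if a joint passes its speed limit or range.

### The arm

A 7-joint arm with a two-finger parallel gripper is mounted at the origin on the work surface. World frame = base frame: x ahead of the robot, y to its left, z up, the work surface at z = 0. Lengths are in mm, angles in rad, forces in N, time in s.
With the tool pointing down it reaches from about 425 to 875 mm from the base axis. Payload 9.9 kg.
Tool frame: the origin (TCP) lies on the centre line of the jaws, within the pads' length; the fingertips stand 14 mm ahead of it and the grasp point (between the pads) lies 5 mm behind it; z points along the fingers, y is the line along which they close (so a half turn about z gives the same grasp; the last joint's range is limited). The gripper opens to 85 mm and grips with 20 to 120 N. Pads are 22 mm wide; open, the fingers measure 114 mm over their backs; the gripper's body (76 mm by 85 mm) begins 54 mm behind the grasp point. The pads swing forward as they close: fully open they stand 13 mm farther back than shut.
Start: joints at [1.134, 0.576, 0.025, 1.437, -0.015, 1.129, -0.057], TCP at [233.235, -633.428, 245.289] pointing down, gripper open.
Joint ranges: [-2.76, 2.76], [-0.34, 2.15], [-1.52, 1.57], [0.19, 2.46], [-1.09, 4.23], [0.17, 1.99], [-2.82, 2.82]. Speed limits (rad/s): [2.22, 2.22, 3.01, 3.01, 3.14, 3.14, 3.14].

### API

Orientations are given as a rotation vector (axis times angle).
In Python, from workcell import bot, viewer, workorder gives the robot as it stands. The module is installed in compiled form; this text tells all that it offers.
- The arm moves only by the tool arm_command, never from a script. Its argument "moves" is one flat list of numbers, 7 for each row, row after row: the shift along the tool's x, y, z in mm, then the turn, a rotation vector about the tool's x, y, z in degrees, then the finger opening in mm, from 0 to 85.4. A call has 1 to 10 rows; each row shifts and turns the commanded pose from where the row before left it, along the tool's axes as they then stand; what a row does not reach is not made up. A row lasts 1/12 s, in which the tool goes at most 41.7 mm and 7.16 degrees, less where a joint would pass 70% of its speed; a pose out of reach is approached as far as the arm can. A call with a gripper value outside its range is refused whole. The fingers move at their own pace and stop on an object; "grip_force" is the grip in N (left out, the last holds). Time passes only in rows, so rows that do not move let the fingers close. It gives the time, the measured TCP pose, the force, the opening and the grip force at its end, in the units of the state.
- bot.read_state(): the state, without advancing time (a new reading comes with each control period).
- viewer.read_camera(name): name is "scene" or "top"; returns a dict with "img" (420x560x3 uint8, red, green, blue), "fx", "fy", "cx", "cy" (pixels), "pose" (4x4, takes a point from camera to world coordinates). Camera axes: x right, y down, z forward; pixel columns grow to the right and rows downward; lengths in mm; the calibration is good to about 2 mm. A picture is of the moment at which its call begins. There is no depth.
- workorder.hand_in(): hands the job in; it is judged then, once.
Trained networks look in a picture, given as the dict that the camera call returned (one of the last four; its "shot" number tells which), for a name from the list of things; names that differ only in an ending like _2 or _b are one class to them, and where a whole thing is asked for, a point or a joint stands for the part that bears it (a point fixed in the world has none). Each returns a list of dicts, best first, with "score" (0 to 1); they miss things now and then, are a little off and sometimes report something else, mostly with a low value. They report only what shows in the picture. A call takes as long as a camera call.
- viewer.cut_out(picture, query): "region" (420x560 bool, what is visible of it) and "uv" ([column, row] in pixels, amid what is visible of it).
The state is a dict: "clock": time; "q": joint angles; "joint_vel": joint speeds; "tau": joint torques, N m; "tool_pos": TCP position; "eef_rot": TCP orientation; "contact_force": force on the tool from outside, world axes, zero at the start; "wrist_torque": the same for the moment, N m; "width": finger opening in mm; "grip_force": force on a finger pad.
Only numpy, scipy, OpenCV 4.12 (cv2) and the standard library are available. Lean on these libraries where they do the work, as an engineer would, in place of code of your own. Each camera call takes 0.05 s, during which the arm holds its last target. There are 200 camera calls.

## Working session

There is one attempt and no reset: what is moved stays moved. The work goes in short steps, Python scripts to look and compute and a tool call to move; the robot and the scene stay as the last step left them, time stands still between calls to the robot, and variables do not carry over. Pictures are saved under pics/ and viewed, at most 10 in all, crops included, and the job is handed in when it is done.

Besides the shell and the picture viewer there is one more tool, called after "Request:" as name(argument=value, ...), one argument or row to a line, values as JSON. arm_command: Moves the arm, as the interface text tells. Its arguments: {"type":"object","properties":{"moves":{"type":"array","items":{"type":"number"}},"grip_force":{"type":"number"}},"required":["moves"]}

```bash
mkdir -p pics; cat > h.py <<'E'
import numpy as np,cv2
from scipy.spatial.transform import Rotation as R
from workcell import bot,viewer,workorder
def ray(p,uv):
    T=np.array(p["pose"]);d=np.array([(uv[0]-p["cx"])/p["fx"],(uv[1]-p["cy"])/p["fy"],1.])
    return T[:3,3],T[:3,:3]@d
def at_z(p,uv,z):
    o,d=ray(p,uv);return o+d*(z-o[2])/d[2]
def proj(p,X):
    T=np.array(p["pose"]);c=(np.atleast_2d(X)-T[:3,3])@T[:3,:3]
    return np.c_[c[:,0]/c[:,2]*p["fx"]+p["cx"],c[:,1]/c[:,2]*p["fy"]+p["cy"]]
def save(p,n): cv2.imwrite(f"pics/{n}.png",p["img"][:,:,::-1])
E
python3 - <<'E'
from h import *
import pickle
np.set_printoptions(precision=1,suppress=True)
ps={}
for c in("top","scene"):
    p=viewer.read_camera(c);ps[c]=p;save(p,c+"0");print(c,np.array(p["pose"]),p["fx"])
    for q in("pan","lid","lid_grip","tub","spatula","shaker","spray","bowl","mug","crock"):
        for r in viewer.cut_out(p,q)[:2]:
            m=r["region"].astype(np.uint8)
            rect=cv2.minAreaRect(cv2.findNonZero(m)) if m.any() else None
            print(q,round(r["score"],2),np.array(r["uv"]),rect)
cv2.imwrite("pics/both.png",np.hstack([cv2.resize(ps[c]["img"],(800,600))[:,:,::-1] for c in ps])) 
print(bot.read_state())
E
```

```text
top [[  -0.    -1.     0.1  469.5]
 [  -1.     0.    -0.    -9.6]
 [   0.    -0.1   -1.  1143.9]
 [   0.     0.     0.     1. ]] 538.398081723621
pan 0.63 [176.2 232.2] ((160.28880310058594, 247.50491333007812), (59.79987716674805, 121.67272186279297), 45.35586929321289)
lid 0.67 [119.4 224.8] ((121.35589599609375, 223.58079528808594), (100.24617767333984, 91.45729064941406), 7.594643592834473)
lid_grip 0.59 [120.1 225.1] ((121.43172454833984, 223.6304473876953), (99.03417205810547, 91.7254638671875), 7.969610214233398)
lid_grip 0.43 [402.6 194.3] ((401.53192138671875, 195.15267944335938), (52.09774398803711, 108.85862731933594), 73.44293212890625)
tub 0.56 [401.6 194.9] ((401.4176330566406, 194.6963348388672), (50.79330825805664, 107.95262908935547), 73.46515655517578)
spatula 0.78 [271.9 235.3] ((273.5, 261.0), (114.0, 29.0), 90.0)
shaker 0.67 [255.4 160.3] ((257.5, 161.5), (25.0, 19.0), 90.0)
spray 0.84 [170.1 110. ] ((170.65383911132812, 110.23075866699219), (60.462318420410156, 33.00465774536133), 56.3099365234375)
spray 0.29 [401.8 192.8] ((401.22021484375, 194.73397827148438),
[... 1438 characters left out ...]
28.872730255126953, 79.6223373413086), 11.9761323928833)
bowl 0.81 [336.6 270.9] ((337.0, 270.0), (48.0, 58.0), 90.0)
mug 0.66 [297.6 294.3] ((296.9479064941406, 291.758056640625), (55.09929275512695, 52.20344924926758), 59.4207763671875)
crock 0.78 [254.3 309.2] ((251.0, 308.5), (69.0, 38.0), 90.0)
{'clock': 1.1, 'q': array([ 1.1,  0.6,  0. ,  1.4, -0. ,  1.1, -0.1]), 'joint_vel': array([0., 0., 0., 0., 0., 0., 0.]), 'tau': array([  0. , -76.6,   2.2, -28.6,   0. ,   0. ,   0. ]), 'tool_pos': array([ 233.3, -633.4,  245.3]), 'eef_rot': array([ 3.1,  0.6, -0. ]), 'contact_force': array([-0.4, -0.2, -0.4]), 'wrist_torque': array([ 0., -0.,  0.]), 'grip_force': 0.0, 'width': 85.43979849495773}
```

View pics/top0.png

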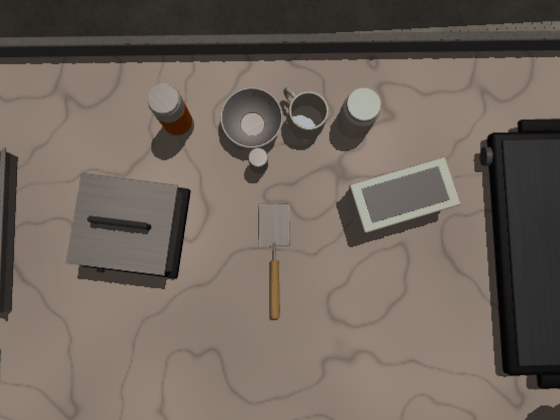

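View pics/scene0.png

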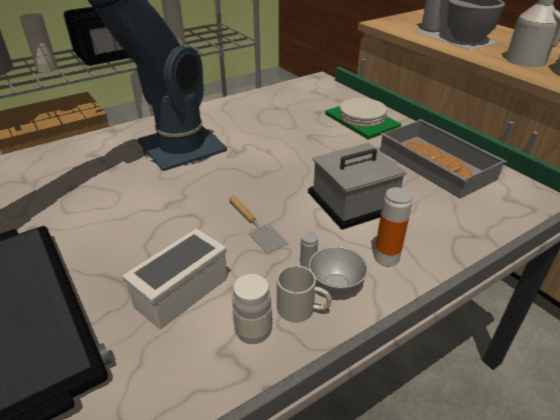

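Top view: the lid is at about (121,224) with its dark handle from (90,219) to (149,227). The tub's top is at (405,194), the spatula runs (273,205)–(275,318) and the shaker is at (258,160). The scene view agrees. Next I'll fit box silhouettes in both views.

```bash
cat >> h.py <<'E'
from scipy.optimize import minimize
def box(p,x,y,yaw,hx,hy,z0,z1):
    c=np.array([[a*hx,b*hy] for a in(-1,1) for b in(-1,1)]);r=np.array([[np.cos(yaw),-np.sin(yaw)],[np.sin(yaw),np.cos(yaw)]])
    c=c@r.T+[x,y]
    P=np.vstack([np.c_[c,np.full(4,z)] for z in(z0,z1)])
    h=cv2.convexHull((proj(p,P)*16).round().astype(np.int32))
    m=np.zeros((420,560),np.uint8);cv2.fillConvexPoly(m,h,255,cv2.LINE_AA,4);return m/255.
def fit(views,x0,dims):
    f=lambda v:sum(1-np.minimum(m,b).sum()/np.maximum(m,b).sum() for p,m in views for b in[box(p,*v[:2],v[2]/100,*dims)])
    best=None
    for dy in(-15,0,15):
        r=minimize(f,[x0[0],x0[1],x0[2]*100+dy],method="Nelder-Mead",options=dict(initial_simplex=np.array([x0[0],x0[1],x0[2]*100+dy])+np.array([[0,0,0],[15,0,0],[0,15,0],[0,0,10]]),xatol=.05,fatol=1e-5))
        if best is None or r.fun<best.fun:best=r
    v=best.x;return v[0],v[1],v[2]/100,best.fun
E
python3 - <<'E'
from h import *
np.set_printoptions(precision=3,suppress=True)
P={c:viewer.read_camera(c) for c in("top","scene")}
def M(c,q):return viewer.cut_out(P[c],q)[0]["region"].astype(float)
for q,z,d in(("lid",120,(86,93,118,122)),("tub",60,(50,100,0,100))):
    m={c:M(c,q) for c in P}
    uv=[np.argwhere(m["top"]>0).mean(0)[::-1]]
    g=at_z(P["top"],uv[0],z)
    y0=0.1 if q=="lid" else -0.2
    for vs in(["top"],["scene"],["top","scene"]):
        print(q,vs,np.array(fit([(P[c],m[c]) for c in vs],(g[0],g[1],y0),d)))
# handle bar: dark px in lid top
im=P["top"]["img"].max(2);m=(M("top","lid")>0)&(im<45)
m=cv2.erode(M("top","lid").astype(np.uint8),np.ones((9,9)))&(im<45)
pts=cv2.findNonZero(m);r=cv2.minAreaRect(pts);print(r)
b=cv2.boxPoints(r);w=np.array([at_z(P["top"],u,154)for u in b]);print(w,w.mean(0))
for q in("shaker","spatula","spray","bowl","mug"):
    m=M("top",q)
    r,c=np.argwhere(m>0).min(0),np.argwhere(m>0).max(0)
    print(q,at_z(P["top"],(r[1],r[0]),0),at_z(P["top"],(c[1],c[0]),0))
s=bot.read_state();print(s["clock"],R.from_rotvec(s["eef_rot"]).as_matrix())
E
```

```text
lid ['top'] [563.23  272.497  -0.155   0.037]
lid ['scene'] [560.126 270.336  -0.135   0.058]
lid ['top', 'scene'] [562.46  271.422  -0.139   0.103]
tub ['top'] [ 613.48  -273.848    0.284    0.06 ]
tub ['scene'] [ 604.473 -272.896    0.284    0.092]
tub ['top', 'scene'] [ 613.102 -273.73     0.284    0.165]
((118.96694946289062, 223.25497436523438), (62.77110290527344, 6.427701950073242), 7.386042594909668)
[[562.642 325.865 154.   ]
 [574.363 324.632 154.   ]
 [557.385 210.68  154.   ]
 [545.686 212.08  154.   ]] [560.019 268.314 154.   ]
shaker [732.486  34.031   0.   ] [676.889  -4.013   0.   ]
spatula [609.901  14.234   0.   ] [369.141 -42.621   0.   ]
spray [881.406 253.3     0.   ] [756.548 154.985   0.   ]
bowl [870.097  93.669   0.   ] [733.584 -35.334   0.   ]
mug [868.192 -42.442   0.   ] [ 749.746 -135.804    0.   ]
1.75 [[ 0.938  0.346  0.   ]
 [ 0.346 -0.938 -0.   ]
 [ 0.     0.    -1.   ]]
```

Request:
arm_command(
  moves=[22.5,-25.4,-3,0,0,0,85,22.5,-25.4,-3,0,0,0,85,22.5,-25.4,-3,0,0,0,85,22.5,-25.4,-3,0,0,0,85,22.5,-25.4,-3,0,0,0,85,22.5,-25.4,-3,0,0,0,85,22.5,-25.4,-3,0,0,0,85,22.5,-25.4,-3,0,0,0,85,22.5,-25.4,-3,0,0,0,85,22.5,-25.4,-3,0,0,0,85],
)

```text
clock: 2.58
tool_pos: [356.9, -315.8, 275.7]
eef_rot: [3.092, 0.551, 0.001]
contact_force: [1.0, -0.2, -0.0]
width: 85.4
grip_force: 0.0
```

Request:
arm_command(
  moves=[22.5,-25.4,-3,0,0,0,85,22.5,-25.4,-3,0,0,0,85,22.5,-25.4,-3,0,0,0,85,22.5,-25.4,-3,0,0,0,85,22.5,-25.4,-3,0,0,0,85,22.5,-25.4,-3,0,0,0,85,22.5,-25.4,-3,0,0,0,85,22.5,-25.4,-3,0,0,0,85,22.5,-25.4,-3,0,0,0,85,22.5,-25.4,-3,0,0,0,85],
)

```text
clock: 3.42
tool_pos: [480.3, 0.4, 305.8]
eef_rot: [3.093, 0.551, 0.001]
contact_force: [1.2, -0.5, 0.1]
width: 85.2
grip_force: 0.0
```

Request:
arm_command(
  moves=[17,-22.5,0,0,0,0,85,17,-22.5,0,0,0,0,85,17,-22.5,0,0,0,0,85,17,-22.5,0,0,0,0,85,17,-22.5,0,0,0,0,85,17,-22.5,0,0,0,0,85,17,-22.5,0,0,0,0,85,17,-22.5,0,0,0,0,85,17,-22.5,0,0,0,0,85,17,-22.5,0,0,0,0,85],
)

```text
clock: 4.25
tool_pos: [562.1, 269.9, 305.4]
eef_rot: [3.093, 0.551, 0.0]
contact_force: [0.8, -0.4, -0.3]
width: 85.1
grip_force: 0.0
```

Request:
arm_command(
  moves=[0,0,0,0,0,-6.8,85,0,0,0,0,0,-6.8,85,0,0,0,0,0,-6.8,85,0,0,0,0,0,-6.8,85,0,0,0,0,0,-6.8,85,0,0,0,0,0,-6.8,85,0,0,0,0,0,-6.8,85,0,0,0,0,0,-6.8,85,0,0,0,0,0,-7,85,0,0,0,0,0,0,85],
)

```text
clock: 5.08
tool_pos: [561.9, 268.4, 305.2]
eef_rot: [-2.372, -2.059, 0.0]
contact_force: [-0.6, -0.2, 0.4]
width: 85.4
grip_force: 0.0
```

```bash
cat >> h.py <<'E'
def togo(pos,Rt):
    s=bot.read_state();Rc=R.from_rotvec(s["eef_rot"])
    print("clk %.2f"%s["clock"],"pos",s["tool_pos"],"q",s["q"],"w",s["width"],"F",s["contact_force"],"g",s["grip_force"])
    print("tool shift",Rc.inv().apply(np.array(pos)-s["tool_pos"]),"turn",np.degrees((Rc.inv()*Rt).as_rotvec()))
def down(ang): # tool pointing down with tool y at world angle ang
    y=np.array([np.cos(ang),np.sin(ang),0]);z=np.array([0,0,-1.]);return R.from_matrix(np.c_[np.cross(y,z),y,z])
E
python3 - <<'E'
from h import *
np.set_printoptions(precision=2,suppress=True)
togo((561.5,270,147),down(-.146))
ps={c:viewer.read_camera(c) for c in("top","scene")}
cv2.imwrite("pics/a.png",np.hstack([p["img"][60:330] [:, (0 if c=="top" else 200):(250 if c=="top" else 500)] for c,p in ps.items()])[:,:,::-1].repeat(1,0))
E
```

```text
clk 5.08 pos [561.91 268.4  305.23] q [-0.17  0.5  -0.58  1.48  0.28  1.25 -0.92] w 85.37303184696611 F [-0.59 -0.22  0.37] g 0.0
tool shift [  1.52  -0.6  158.23] turn [-0.01 -0.    0.29]
```

View pics/a.png

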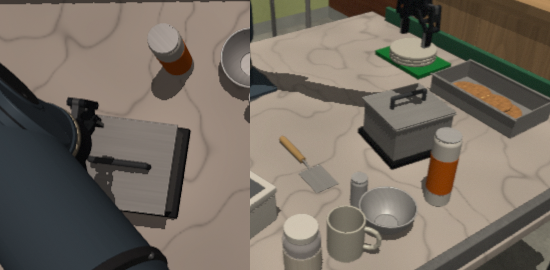

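The gripper hovers over the lid (crop: handle at about (90–150,165), with the fingers straddling it), so I descend.

Request:
arm_command(
  moves=[0.5,0,20,0,0,0,85,0.5,0,20,0,0,0,85,0.5,0,20,0,0,0,85,0,0,20,0,0,0,85,0,0,20,0,0,0,85,0,0,20,0,0,0,60,0,0,15,0,0,0,50,0,0,12,0,0,0,45,0,0,8,0,0,0,40,0,0,3,0,0,0,40],
)

```text
clock: 6.02
tool_pos: [561.7, 270.0, 146.3]
eef_rot: [-2.379, -2.051, 0.002]
contact_force: [-0.7, -0.6, 1.2]
width: 39.7
grip_force: 0.0
```

Request:
arm_command(
  moves=[0,0,0,0,0,0,20,0,0,0,0,0,0,10,0,0,0,0,0,0,5,0,0,0,0,0,0,0,0,0,0,0,0,0,0,0,0,0,0,0,0,0,0,0,0,0,0,0,0,0,0,0,0,0,0,0],
  grip_force=100,
)

```text
clock: 6.68
tool_pos: [562.4, 270.5, 148.4]
eef_rot: [2.378, 2.053, 0.003]
contact_force: [-1.8, 0.2, 7.1]
width: 8.7
grip_force: 97.9
```

Request:
arm_command(
  moves=[0,0,-3,0,0,0,0,0,0,-5,0,0,0,0,0,0,-8,0,0,0,0,0,0,-12,0,0,0,0,0,0,-15,0,0,0,0,0,0,-15,0,0,0,0,0,0,-10,0,0,0,0,0,0,-5,0,0,0,0],
)

```text
clock: 7.35
tool_pos: [562.5, 270.6, 222.6]
eef_rot: [2.378, 2.053, 0.004]
contact_force: [0.5, 1.2, -4.7]
width: 8.7
grip_force: 97.6
```

```bash
python3 - <<'E'
from h import *
np.set_printoptions(precision=2,suppress=True)
togo((561.5,270,300),down(-.146))
p=viewer.read_camera("scene")
cv2.imwrite("pics/b.png",cv2.resize(p["img"][60:260,240:480],(720,600))[:,:,::-1])
E
```

```text
clk 7.35 pos [562.52 270.58 222.56] q [-0.18  0.56 -0.56  1.6   0.33  1.07 -0.97] w 8.676778980426636 F [ 0.53  1.2  -4.68] g 97.55696296691895
tool shift [ -0.6   -0.76 -77.44] turn [ 0.12 -0.09 -0.02]
```

View pics/b.png

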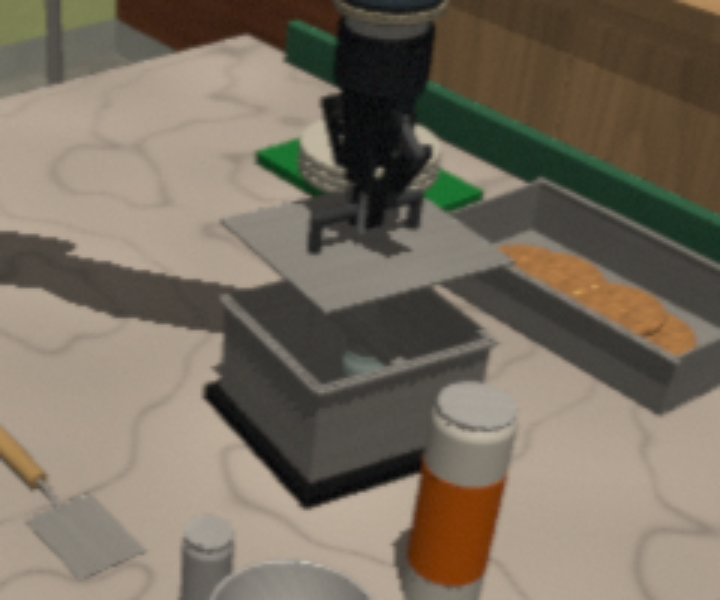

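```bash
cat >> h.py <<'E'
TUB=(611,-273.7,.284)
def leanpose(u,z,a,v=0):
    x,y,t=TUB;tx=np.array([np.cos(t),np.sin(t),0]);ty=np.array([-tx[1],tx[0],0]);a=np.radians(a);k=np.array([0,0,1.])
    pos=np.array([x,y,0])-(50+u)*tx+v*ty+z*k
    Z=np.sin(a)*tx-np.cos(a)*k;Y=np.cos(a)*tx+np.sin(a)*k
    return pos,R.from_matrix(np.c_[np.cross(Y,Z),Y,Z])
E
python3 - <<'E'
from h import *
np.set_printoptions(precision=2,suppress=True)
p,r=leanpose(100,310,0);print(p)
togo(p,r);togo(p,leanpose(0,0,45)[1])
r0=r;print((r0.inv()*leanpose(0,0,45)[1]).as_rotvec(degrees=True))
P=viewer.read_camera("top");m=viewer.cut_out(P,"tub")[0]["region"].astype(float)
w=((P["img"].min(2)>120)&(cv2.dilate(m,np.ones((7,7)))>0))
print(np.array(fit([(P,m)],(613,-274,.28),(50,100,0,100))))
for x in(605,613): print(x,box(P,x,-274,.284,50,100,0,100).sum(),m.sum())
o=P["img"].copy()
for z,c in((100,(255,0,0)),(0,(0,255,0))):
    t=.284;q=[[613+a*50*np.cos(t)-b*100*np.sin(t),-274+a*50*np.sin(t)+b*100*np.cos(t),z] for a,b in((-1,-1),(-1,1),(1,1),(1,-1))]
    cv2.polylines(o,[proj(P,np.array(q)).round().astype(int)],True,c,1)
cv2.imwrite("pics/c.png",cv2.resize(o[140:260,320:480],(800,600),interpolation=0)[:,:,::-1])
E
```

```text
[ 467.01 -315.73  310.  ]
clk 7.40 pos [562.58 270.6  222.64] q [-0.18  0.56 -0.56  1.6   0.33  1.07 -0.97] w 8.59421067025318 F [ 0.05  0.79 -3.23] g 97.56357192993164
tool shift [-593.86   -8.75  -88.36] turn [  0.15  -0.06 -24.67]
clk 7.40 pos [562.58 270.6  222.64] q [-0.18  0.56 -0.56  1.6   0.33  1.07 -0.97] w 8.59421067025318 F [ 0.05  0.79 -3.23] g 97.56357192993164
tool shift [-593.86   -8.75  -88.36] turn [-44.14   9.62 -23.4 ]
[-45.   0.  -0.]
[ 613.   -275.3     0.29    0.07]
605 5771.070588235294 5364.0
613 5798.117647058823 5364.0
```

View pics/c.png

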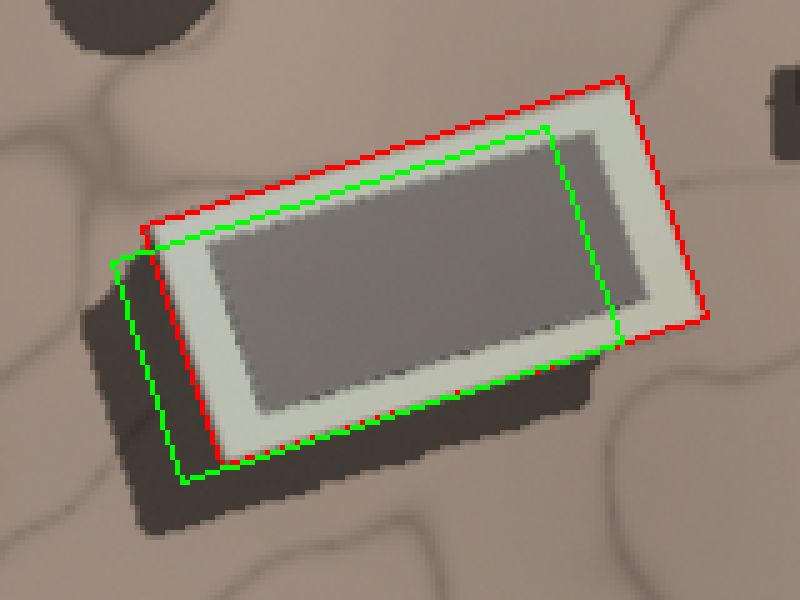

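The red outline sits on the tub's top rim, so the tub pose is good to about 2 mm. Carry the lid across.

Request:
arm_command(
  moves=[0,0,-15,0,0,0,0,-5,0,-22,0,0,0,0,-12,0,-22,0,0,0,0,-18,0,-18,0,0,0,0,-24,0,-11,0,0,0,0,-26,0,0,0,0,0,0,-26,-1,0,0,0,0,0,-26,-1,0,0,0,0,0,-26,-1,0,0,0,0,0,-26,-1,0,0,0,0,0],
)

```text
clock: 8.33
tool_pos: [529.7, 82.3, 307.4]
eef_rot: [-2.377, -2.053, 0.002]
contact_force: [1.0, -0.3, -3.8]
width: 8.9
grip_force: 98.1
```

Request:
arm_command(
  moves=[-26,0,0,0,0,0,0,-26,-1,0,0,0,0,0,-26,0,0,0,0,0,0,-26,-1,0,0,0,0,0,-26,0,0,0,0,0,0,-26,-1,0,0,0,0,0,-26,0,0,0,0,0,0,-26,-1,0,0,0,0,0,-26,0,0,0,0,0,0,-26,-1,0,0,0,0,0],
)

```text
clock: 9.17
tool_pos: [486.8, -174.0, 307.5]
eef_rot: [-2.377, -2.052, 0.001]
contact_force: [0.9, -0.4, -3.8]
width: 9.1
grip_force: 98.1
```

Request:
arm_command(
  moves=[-26,0,0,0,0,0,0,-26,0,0,0,0,0,0,-22,0,0,0,0,0,0,-16,0,0,0,0,0,0,-8,0,0,0,0,0,0,0,0,0,0,0,-5,0,0,0,0,0,0,-5,0,0,0,0,0,0,-5,0,0,0,0,0,0,-5,0,0,0,0,0,0,-4.6,0],
)

```text
clock: 10.0
tool_pos: [473.3, -268.7, 307.7]
eef_rot: [-1.878, -2.517, -0.0]
contact_force: [-0.6, 0.5, -4.6]
width: 8.7
grip_force: 98.1
```

Request:
arm_command(
  moves=[0,0,0,-5,0,0,0,0,0,0,-5,0,0,0,0,0,0,-5,0,0,0,0,0,0,-5,0,0,0,0,0,0,-5,0,0,0,0,0,0,-5,0,0,0,0,0,0,-5,0,0,0,0,0,0,-5,0,0,0,0,0,0,-5,0,0,0,0,0,0,0,0,0,0],
)

```text
clock: 10.83
tool_pos: [469.4, -271.9, 305.6]
eef_rot: [1.534, 2.026, 0.846]
contact_force: [-1.7, -0.2, -5.6]
width: 8.6
grip_force: 98.7
```

```bash
sed -i 's/TUB=(611/TUB=(612/' h.py; python3 - <<'E'
from h import *
np.set_printoptions(precision=2,suppress=True)
togo(*leanpose(75,97,45))
p=viewer.read_camera("scene");save(p,"d")
E
```

```text
clk 10.83 pos [ 469.44 -271.88  305.6 ] q [ 1.68  0.4  -1.1   2.12 -0.69  0.45  1.54] w 8.614935467122498 F [-1.69 -0.21 -5.62] g 98.66413235664368
tool shift [ -42.63 -139.42  155.32] turn [ 0.11  0.11 -0.51]
```

View pics/d.png

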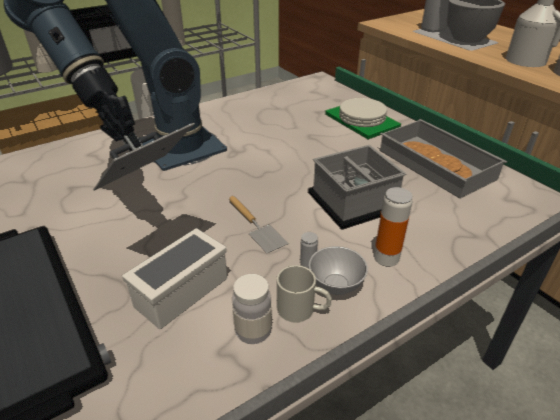

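Request:
arm_command(
  moves=[-4.3,-13.9,15.5,0,0,0,0,-4.3,-13.9,15.5,0,0,0,0,-4.3,-13.9,15.5,0,0,0,0,-4.3,-13.9,15.5,0,0,0,0,-4.3,-13.9,15.5,0,0,0,0,-4.3,-13.9,15.5,0,0,0,0,-4.3,-13.9,15.5,0,0,0,0,-4.3,-13.9,15.5,0,0,0,0,-4.3,-13.9,15.5,0,0,0,0,-4.3,-13.9,15.5,0,0,-0.5,0],
)

```text
clock: 11.72
tool_pos: [496.1, -315.3, 128.4]
eef_rot: [1.514, 2.07, 0.856]
contact_force: [0.6, -0.3, -4.3]
width: 8.9
grip_force: 98.7
```

```bash
python3 - <<'E'
from h import *
np.set_printoptions(precision=2,suppress=True)
for i in range(2): p=viewer.read_camera("scene")
togo(*leanpose(60.7,82.3,45))
save(p,"e")
cv2.imwrite("pics/e.png",cv2.resize(p["img"][130:350,60:280],(600,600))[:,:,::-1])
E
```

```text
clk 11.82 pos [ 495.46 -316.54  127.02] q [ 1.44  0.75 -0.86  2.16 -1.08  0.17  2.19] w 8.867880826449214 F [-1.05  0.46 -4.21] g 98.66751551628113
tool shift [  7.46 -21.78  41.41] turn [-0.64 -1.64  0.43]
```

View pics/e.png

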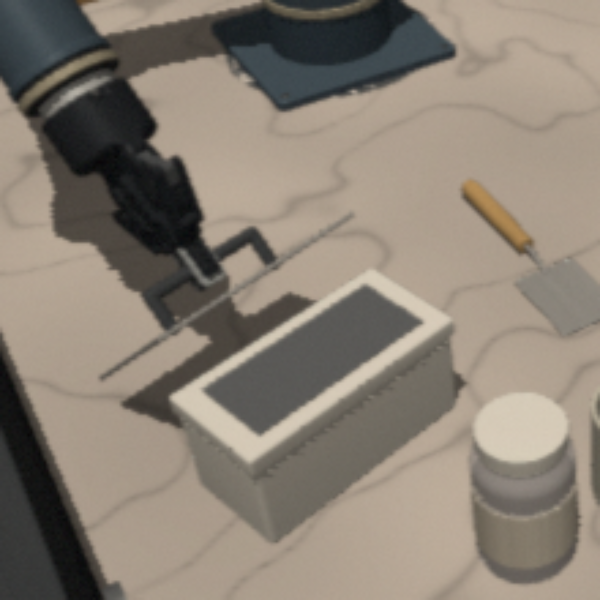

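The lid is held properly above the edge, but joints 5 and 6 have hit their limits (q5 −1.08, q6 0.17), so this wrist branch can't reach lower. I'll identify the kinematics from the states recorded so far and find a reachable branch.

```bash
cat > kin.py <<'E'
import numpy as np,itertools
from scipy.spatial.transform import Rotation as R
from scipy.optimize import least_squares
LO=np.array([-2.76,-.34,-1.52,.19,-1.09,.17,-2.82]);HI=np.array([2.76,2.15,1.57,2.46,4.23,1.99,2.82])
def fk(q,p,s):
    o1,o7,d1,L1,L2,L3,a,b,c=p[:9]
    z=lambda t:R.from_euler("z",t);y=lambda t:R.from_euler("y",t)
    r=z(s[0]*q[0]+o1);x=np.array([0,0,d1])
    r=r*y(q[1])*z(s[1]*q[2]);x=x+r.apply([a,0,L1])
    r=r*y(q[3]);x=x+r.apply([b,0,L2])
    r=r*z(s[2]*q[4])*y(q[5]);x=x+r.apply([c,0,L3])
    return x,r*z(s[3]*q[6]+o7)
E
cat > fitk.py <<'E'
from kin import *
from workcell import bot
D=[([1.134,.576,.025,1.437,-.015,1.129,-.057],[233.235,-633.428,245.289],[3.1,.6,0]),
([-.17,.5,-.58,1.48,.28,1.25,-.92],[561.91,268.4,305.23],[-2.372,-2.059,0]),
([-.18,.56,-.56,1.6,.33,1.07,-.97],[562.52,270.58,222.56],[2.378,2.053,.004]),
([1.68,.4,-1.1,2.12,-.69,.45,1.54],[469.44,-271.88,305.6],[1.534,2.026,.846])]
D[0]=(D[0][0],D[0][1],[3.0897,.5513,0])
s=bot.read_state();D.append((s["q"],s["tool_pos"],s["eef_rot"]))
best=None
for sg in itertools.product((1,-1),repeat=4):
    def res(p):
        o=[]
        for q,x,r in D:
            X,Rr=fk(q,p,sg);o+=list((X-x)/5)+list((R.from_rotvec(r).inv()*Rr).as_rotvec()*40)
        return np.array(o)
    for o1 in(0,-2.356,3.14):
      for o7 in(0,1.57,3.14,-1.57):
        f=least_squares(res,[o1,o7,300,350,350,200,0,0,0],loss="soft_l1",max_nfev=60)
        if best is None or f.cost<best[0]:best=(f.cost,f.x,sg,res(f.x))
np.set_printoptions(precision=3,suppress=True)
print(best[0],best[1],best[2]);print(best[3].reshape(-1,6))
np.savez("kin.npz",p=best[1],s=best[2])
E
python3 fitk.py
```

```text
3.9968332917545144 [  -0.067 -149.284  252.239  607.044  421.363  350.03   -37.939   10.027
   -1.285] (-1, -1, -1, -1)
[[ 0.514 -0.138 -0.526  0.131  0.019  0.343]
 [-0.35   0.114  0.209  0.133 -0.134  0.131]
 [-0.099 -0.128  0.545 -0.191  0.041  0.084]
 [ 0.32   0.102 -1.473  0.002 -1.713 -0.132]
 [-0.14  -0.378  0.771  0.015 -1.864 -0.446]]
```

```bash
python3 - <<'E'
import re
t=open("kin.py").read()
t=t.replace("    z=lambda","    q=np.array(q)+np.r_[0,p[9],p[10],p[11],p[12],p[13],0]\n    z=lambda");open("kin.py","w").write(t)
t=open("fitk.py").read()
t=t.replace("return np.array(o)","return np.r_[o,p[9:]*30,(p[6:9])/30,p[0]*20]").replace("350,350,200,0,0,0]","350,350,200,0,0,0]+[0]*5").replace("best[3].reshape","best[3][:-9].reshape").replace("(0,-2.356,3.14)","(0,)");open("fitk.py","w").write(t)
E
python3 fitk.py
cat >> kin.py <<'E'
try:
    K=np.load("kin.npz");p_,s_=K["p"],K["s"]
except Exception: pass
def ik(pos,Rt,q0,free=0.02,mid=None):
    m=(LO+HI)/2 if mid is None else mid
    def f(q):
        X,Rr=fk(q,p_,s_);return np.r_[(X-pos)/5,(Rr.inv()*Rt).as_rotvec()*40,free*(q-m)]
    r=least_squares(f,np.clip(q0,LO+.03,HI-.03),bounds=(LO+.02,HI-.02),max_nfev=200);e=f(r.x)
    return r.x,np.linalg.norm(e[:3])*5,np.degrees(np.linalg.norm(e[3:6])/40)
E
python3 - <<'E'
from kin import *
from h import leanpose,bot
np.set_printoptions(precision=2,suppress=True)
rng=np.random.default_rng(0)
for a in(42,45,48):
  for v in(-40,0,40):
    sol=[]
    u=100/np.tan(np.radians(a));A=np.radians(a)
    uu=u-86*np.cos(A)+30.4*np.sin(A);zz=86*np.sin(A)+30.4*np.cos(A)
    pos,Rt=leanpose(uu,zz,a,v)
    for i in range(25):
        q,e,g=ik(pos,Rt,rng.uniform(LO,HI))
        if e<1.5 and g<1: sol.append(q)
    sol=sorted(sol,key=lambda q:-np.min(np.minimum(q-LO,HI-q)))
    print(a,v,len(sol),*[s for s in sol[:2]])
E
```

```text
4.080355080884086 [ -0.052   1.516 253.718 603.583 416.14  341.323 -29.353   5.135   3.217
   0.015   0.012  -0.      0.008  -0.001] (-1, -1, -1, -1)
[[ 0.561  0.163 -0.691  0.669 -0.534  0.196]
 [-0.171  0.152  0.177  0.402 -0.649  0.04 ]
 [-0.035 -0.089  0.497  0.078 -0.476 -0.07 ]
 [ 0.044 -0.285 -0.753  0.044 -1.222  0.109]
 [ 0.095 -0.101  0.66   0.264 -1.24  -0.28 ]]
42 -40 14 [ 1.54  1.04 -1.18  2.1   1.31  0.27 -0.13] [ 1.51  0.99 -1.11  2.1   1.18  0.19 -0.01]
42 0 3 [ 1.5   0.98 -1.12  2.19  1.68  0.19 -0.54] [ 1.5   0.98 -1.12  2.19  1.68  0.19 -0.54]
42 40 9 [ 1.52  1.07 -1.29  2.28  1.88  0.38 -0.77] [ 1.52  1.07 -1.29  2.28  1.88  0.38 -0.77]
45 -40 10 [ 1.54  1.04 -1.15  2.11  1.36  0.19 -0.16] [ 1.54  1.04 -1.15  2.11  1.36  0.19 -0.16]
45 0 1 [ 1.54  1.06 -1.21  2.2   1.8   0.25 -0.63]
45 40 13 [ 1.55  1.15 -1.36  2.29  1.93  0.45 -0.79] [ 1.55  1.15 -1.36  2.29  1.93  0.45 -0.79]
48 -40 5 [ 1.57  1.09 -1.19  2.12  1.53  0.19 -0.3 ] [ 1.57  1.09 -1.19  2.12  1.53  0.19 -0.3 ]
48 0 6 [ 1.58  1.15 -1.3   2.21  1.86  0.32 -0.64] [ 1.58  1.15 -1.3   2.21  1.86  0.32 -0.64]
48 40 4 [ 1.54  1.11 -1.27  2.3   2.19  0.33 -1.02] [ 1.54  1.11 -1.26  2.3   2.21  0.33 -1.04]
```

```bash
python3 - <<'E'
from kin import *
from h import leanpose,togo,bot
np.set_printoptions(precision=2,suppress=True)
togo(*leanpose(90,280,15,20))
rng=np.random.default_rng(1)
for a in(46,):
  for (uo,zo) in((0,0),(12,12),(20,170)):
   for v in(20,40):
    A=np.radians(a);u=100/np.tan(A)
    pos,Rt=leanpose(u-86*np.cos(A)+30.4*np.sin(A)+uo,86*np.sin(A)+30.4*np.cos(A)+zo,a,v)
    best=None
    for i in range(25):
        q,e,g=ik(pos,Rt,rng.uniform([1,.7,-1.4,1.8,1,.2,-1.5],[2,1.3,-.8,2.4,2.5,1,.5]))
        mg=np.min(np.minimum(q-LO,HI-q))
        if e<1.5 and g<1 and(best is None or mg>best[0]):best=(mg,q)
    print(uo,v,best)
E
```

```text
clk 11.82 pos [ 495.46 -316.54  127.02] q [ 1.44  0.75 -0.86  2.16 -1.08  0.17  2.19] w 8.867880826449214 F [-1.05  0.46 -4.21] g 98.66751551628113
tool shift [  31.18   95.67 -119.79] turn [29.36 -1.49  0.85]
0 20 (np.float64(0.19742375422645875), array([ 1.56,  1.14, -1.32,  2.25,  1.89,  0.38, -0.72]))
0 40 (np.float64(0.1384182156709739), array([ 1.56,  1.18, -1.38,  2.29,  1.94,  0.46, -0.79]))
12 20 (np.float64(0.147780351995235), array([ 1.58,  1.09, -1.3 ,  2.25,  1.84,  0.32, -0.68]))
12 40 (np.float64(0.14871833130902012), array([ 1.58,  1.13, -1.37,  2.3 ,  1.9 ,  0.41, -0.76]))
20 20 (np.float64(0.02000003597806055), array([ 1.74,  0.81, -1.5 ,  2.12,  0.68,  0.36,  0.26]))
20 40 (np.float64(0.02000041313409162), array([ 1.74,  0.78, -1.5 ,  2.16,  0.68,  0.32,  0.23]))
```

Request:
arm_command(
  moves=[4,12,-15,0,0,0,0,4,12,-15,0,0,0,0,4,12,-15,0,0,0,0,4,12,-15,0,0,0,0,4,12,-15,0,0,0,0,4,12,-15,0,0,0,0,4,12,-15,0,0,0,0,4,12,-15,0,0,0,0],
)

```text
clock: 12.48
tool_pos: [470.4, -289.6, 284.4]
eef_rot: [1.514, 2.069, 0.857]
contact_force: [0.8, 0.0, -4.5]
width: 9.0
grip_force: 98.7
```

Request:
arm_command(
  moves=[0,0,0,5,0,0,0,0,0,0,6,0,0,0,0,0,0,6,0,0,0,0,0,0,6,0,0,0,0,0,0,6,0,0,0,0,0,0,0,0,0,0],
)

```text
clock: 12.98
tool_pos: [474.7, -286.7, 285.3]
eef_rot: [1.736, 2.401, 0.354]
contact_force: [2.5, 1.5, -3.0]
width: 8.9
grip_force: 98.9
```

```bash
python3 fitk.py >/dev/null; cat > plan.py <<'E'
from kin import *
from h import leanpose,bot,at_z
import sys
np.set_printoptions(precision=2,suppress=True,linewidth=150)
s=bot.read_state();q0=s["q"];print(s["clock"],q0,s["tool_pos"])
rng=np.random.default_rng(1);a=46;A=np.radians(a);u=100/np.tan(A)
def best(uo,zo,v=20,n=25,near=None):
    pos,Rt=leanpose(u-86*np.cos(A)+30.4*np.sin(A)+uo,86*np.sin(A)+30.4*np.cos(A)+zo,a,v);b=None
    for i in range(n):
        q,e,g=ik(pos,Rt,rng.uniform([1,.7,-1.4,1.8,1,.2,-1.5],[2,1.3,-.8,2.4,2.5,1,.5]))
        mg=np.min(np.minimum(q-LO,HI-q))
        if e<1.5 and g<1 and(b is None or mg>b[0]):b=(mg,q)
    return b
E
cat > p1.py <<'E'
from plan import *
for zo in(60,90,120): print(zo,best(15,zo))
b=best(15,90)[1]
N=24;prev=fk(q0,p_,s_)
print(prev[0]-s["tool_pos"],np.degrees((R.from_rotvec(s["eef_rot"]).inv()*prev[1]).as_rotvec()))
for i in range(1,N+1):
    t=i/N;q=q0+(b-q0)*t;q[5]+=.35*np.sin(np.pi*t)
    X=fk(q,p_,s_);d=prev[1].inv().apply(X[0]-prev[0]);w=np.degrees((prev[1].inv()*X[1]).as_rotvec())
    print(i,d.round(),w.round(1),X[0].round(),q);prev=X
E
python3 p1.py
```

```text
12.9833 [ 0.82  0.3  -0.29  1.84 -0.19  0.84  0.98] [ 474.74 -286.72  285.27]
60 (np.float64(0.02000016907133309), array([ 1.59,  0.93, -1.29,  2.24,  1.52,  0.19, -0.46]))
90 (np.float64(0.027596571749157), array([ 1.62,  0.88, -1.33,  2.21,  1.12,  0.2 , -0.11]))
120 (np.float64(0.06829103577207074), array([ 1.67,  0.9 , -1.45,  2.18,  1.04,  0.31, -0.07]))
[ 0.94  5.47 -3.27] [ 0.32 -0.86  0.14]
1 [  8. -21.  14.] [2.9 2.  0.6] [ 458. -279.  263.] [ 0.86  0.32 -0.34  1.86 -0.13  0.86  0.94]
2 [  6. -20.  13.] [2.8 1.8 0.6] [ 440. -278.  246.] [ 0.89  0.35 -0.38  1.87 -0.08  0.88  0.89]
3 [  5. -19.  13.] [2.7 1.6 0.5] [ 422. -277.  230.] [ 0.92  0.37 -0.42  1.89 -0.02  0.9   0.85]
4 [  4. -18.  12.] [2.5 1.4 0.4] [ 404. -277.  216.] [ 0.96  0.4  -0.46  1.9   0.03  0.91  0.8 ]
5 [  2. -17.  12.] [2.3 1.1 0.3] [ 388. -278.  202.] [ 0.99  0.42 -0.51  1.92  0.09  0.92  0.75]
6 [  1. -15.  12.] [2.  0.8 0.3] [ 373. -280.  190.] [ 1.02  0.44 -0.55  1.93  0.14  0.93  0.71]
7 [ -1. -14.  11.] [1.7 0.5 0.2] [ 360. -283.  179.] [ 1.06  0.47 -0.59  1.95  0.2   0.93  0.66]
8 [ -2. -12.  11.] 
[... 944 characters left out ...]
4  0.66  0.21]
18 [-4. 15.  2.] [-4.1 -1.  -0.1] [ 386. -321.   97.] [ 1.42  0.74 -1.07  2.12  0.8   0.61  0.16]
19 [-3. 17.  1.] [-4.6 -0.8 -0. ] [ 403. -319.  100.] [ 1.45  0.76 -1.11  2.13  0.85  0.55  0.12]
20 [-2. 19. -1.] [-5.  -0.6 -0. ] [ 421. -316.  107.] [ 1.49  0.78 -1.16  2.15  0.91  0.48  0.07]
21 [-1. 22. -2.] [-5.3 -0.4  0. ] [ 440. -311.  117.] [ 1.52  0.81 -1.2   2.17  0.96  0.41  0.03]
22 [ 1. 23. -4.] [-5.6 -0.2  0. ] [ 457. -305.  132.] [ 1.55  0.83 -1.24  2.18  1.02  0.34 -0.02]
23 [ 2. 25. -6.] [-5.9  0.1  0. ] [ 474. -298.  150.] [ 1.59  0.86 -1.28  2.2   1.07  0.27 -0.06]
24 [ 4. 27. -7.] [-6.   0.3  0. ] [ 488. -289.  173.] [ 1.62  0.88 -1.33  2.21  1.12  0.2  -0.11]
```

Simpler option: the bar is round, so I can keep the tool tilt at about 30°, which is reachable. Lowering the lid onto the tub edge then pivots it steeper within the grip.

```bash
python3 - <<'E'
from kin import *
from h import leanpose,togo,bot
np.set_printoptions(precision=2,suppress=True)
q=bot.read_state()["q"]
for T,z in((15,285),(30,285),(30,130),(30,83)):
    P=leanpose(57.7,z,T);q,e,g=ik(*P,q,mid=q);print(T,z,P[0],q,e,g)
togo(*leanpose(57.7,130,30))
E
```

```text
15 285 [ 508.61 -303.88  285.  ] [ 0.78  0.35 -0.27  1.74 -0.15  0.89  0.91] 5.2511741759587064e-06 4.119104189438557e-06
30 285 [ 508.61 -303.88  285.  ] [ 1.04  0.34 -0.43  1.89 -0.47  0.7   1.27] 2.2850377070336407e-05 2.4781039202198235e-05
30 130 [ 508.61 -303.88  130.  ] [ 1.1   0.59 -0.56  2.06 -0.5   0.31  1.41] 2.247596802777675e-05 1.871415885720622e-05
30 83 [ 508.61 -303.88   83.  ] [ 1.11  0.68 -0.58  2.09 -0.52  0.19  1.48] 2.881153315329172e-05 2.3861537841053433e-05
clk 12.98 pos [ 474.74 -286.72  285.27] q [ 0.82  0.3  -0.29  1.84 -0.19  0.84  0.98] w 8.916492314245824 F [ 2.52  1.52 -3.01] g 98.92595529556274
tool shift [-28.65 -17.9  156.23] turn [-13.68  -1.4    1.66]
```

Request:
arm_command(
  moves=[-3,-1.5,14.6,0,0,0,0,-3,-1.5,14.6,0,0,0,0,-3,-1.5,14.6,0,0,0,0,-3,-1.5,14.6,0,0,0,0,-3,-1.5,14.6,0,0,0,0,-3,-1.5,14.6,0,0,0,0,-3,-1.5,14.6,0,0,0,0,-3,-1.5,14.6,0,0,0,0,-3,-1.5,14.6,-4.5,-0.7,0.8,0,-2,-1.5,14.6,-4.5,-0.7,0.8,0],
)

```text
clock: 13.82
tool_pos: [506.1, -307.7, 138.4]
eef_rot: [1.704, 2.255, 0.515]
contact_force: [-0.1, 1.3, -5.3]
width: 8.9
grip_force: 99.0
```

```bash
python3 - <<'E'
from h import *
np.set_printoptions(precision=2,suppress=True)
for i in range(2): p=viewer.read_camera("scene")
togo(*leanpose(58,118,25));togo(*leanpose(58,82,25))
E
```

```text
clk 13.92 pos [ 500.22 -309.81  134.84] q [ 1.01  0.54 -0.48  2.05 -0.33  0.34  1.19] w 8.8951733835577 F [-1.28 -0.02 -3.87] g 99.19044613838196
tool shift [ 3.35  1.23 19.26] turn [ 0.41 -0.06 -0.97]
clk 13.92 pos [ 500.22 -309.81  134.84] q [ 1.01  0.54 -0.48  2.05 -0.33  0.34  1.19] w 8.8951733835577 F [-1.28 -0.02 -3.87] g 99.19044613838196
tool shift [  3.05 -14.22  51.77] turn [ 0.41 -0.06 -0.97]
```

Request:
arm_command(
  moves=[1,0.4,6.4,0,0,-0.5,0,1,0.4,6.4,0,0,-0.5,0,1,0.4,6.4,0,0,0,0,0,-1.7,3.6,0,0,0,0,0,-1.7,3.6,0,0,0,0],
  grip_force=40,
)

```text
clock: 14.33
tool_pos: [514.2, -302.1, 112.6]
eef_rot: [1.684, 2.273, 0.509]
contact_force: [0.8, 0.1, -4.1]
width: 8.3
grip_force: 99.2
```

Request:
arm_command(
  moves=[0,-1.7,3.6,0,0,0,0,0,-1.7,3.6,0,0,0,0,0,-1.7,3.6,0,0,0,0],
)

```text
clock: 14.58
tool_pos: [513.0, -303.0, 100.7]
eef_rot: [1.687, 2.272, 0.509]
contact_force: [-0.8, 0.1, -3.0]
width: 8.9
grip_force: 101.5
```

```bash
python3 - <<'E'
from h import *
np.set_printoptions(precision=2,suppress=True)
p=viewer.read_camera("scene")
togo(*leanpose(58,82,25))
cv2.imwrite("pics/f.png",cv2.resize(p["img"][150:330,80:260],(600,600))[:,:,::-1])
E
```

```text
clk 14.63 pos [ 512.78 -303.1    99.77] q [ 0.98  0.61 -0.48  2.07 -0.32  0.25  1.21] w 8.900354701982938 F [ 0.3   1.38 -5.  ] g 101.959308385849
tool shift [  0.52 -11.7   14.11] turn [ 0.42 -0.    0.5 ]
```

View pics/f.png

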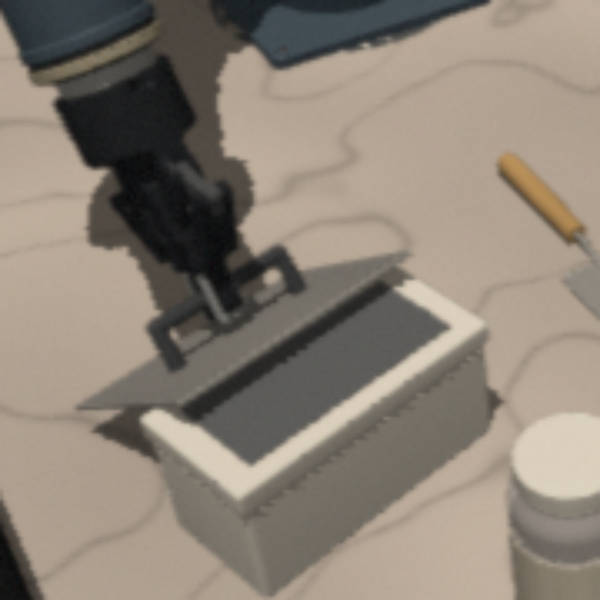

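Request:
arm_command(
  moves=[0,-2.3,2.8,0,0,0,0,0,-2.3,2.8,0,0,0,0,0,-1,1,0,0,0,0],
  grip_force=30,
)

```text
clock: 14.88
tool_pos: [511.3, -304.5, 92.2]
eef_rot: [1.687, 2.27, 0.509]
contact_force: [-1.9, -0.2, 4.6]
width: 8.6
grip_force: 103.1
```

```bash
python3 - <<'E'
from h import *
np.set_printoptions(precision=2,suppress=True)
p=viewer.read_camera("scene")
togo(*leanpose(58,82,25))
m=viewer.cut_out(p,"lid")[0];print(m["score"],cv2.minAreaRect(cv2.findNonZero(m["region"].astype(np.uint8))))
E
```

```text
clk 14.93 pos [ 511.16 -304.47   92.13] q [ 0.99  0.62 -0.48  2.07 -0.32  0.23  1.21] w 8.574988304382314 F [-1.86 -0.49  0.51] g 102.68159508705139
tool shift [ 1.35 -6.67  8.03] turn [0.49 0.08 0.49]
0.85 ((148.48875427246094, 245.88201904296875), (22.577951431274414, 100.59379577636719), 57.9946174621582)
```

Request:
arm_command(
  moves=[0,-1.5,2,0,0,0,0,0,-1.5,2,0,0,0,0],
  grip_force=30,
)

```text
clock: 15.15
tool_pos: [510.7, -304.8, 88.0]
eef_rot: [1.686, 2.269, 0.509]
contact_force: [-4.3, -0.4, 10.5]
width: 9.4
grip_force: 103.7
```

Request:
arm_command(
  moves=[0,-1.7,2,0,0,0,0,0,-1.5,2,0,0,0,0],
)

```text
clock: 15.32
tool_pos: [508.9, -304.8, 82.4]
eef_rot: [1.687, 2.27, 0.509]
contact_force: [-0.8, 0.2, -3.9]
width: 8.8
grip_force: 105.0
```

```bash
python3 - <<'E'
from h import *
np.set_printoptions(precision=2,suppress=True)
p=viewer.read_camera("scene")
togo(*leanpose(58,82,25))
cv2.imwrite("pics/g.png",cv2.resize(p["img"][150:330,80:260],(600,600))[:,:,::-1])
E
```

```text
clk 15.37 pos [ 508.27 -304.56   81.47] q [ 0.99  0.64 -0.49  2.08 -0.32  0.21  1.23] w 8.801305723108676 F [ 0.05 -0.55 -4.82] g 105.03342747688293
tool shift [ 0.56  0.43 -0.38] turn [ 0.41 -0.02  0.48]
```

View pics/g.png

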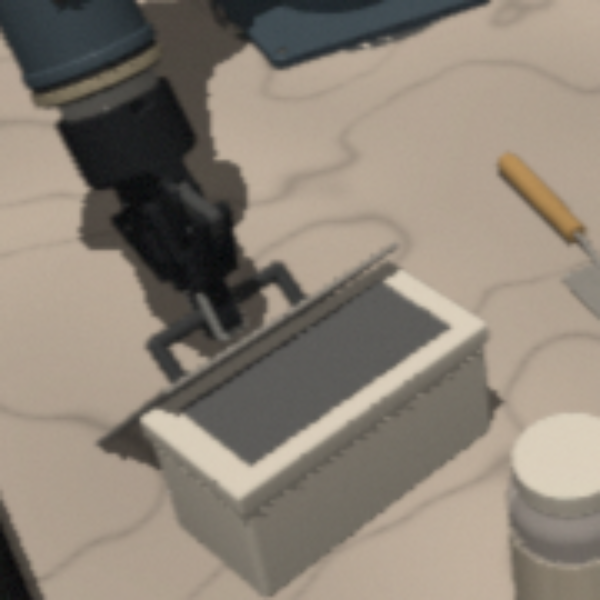

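```bash
cat > lid.py <<'E'
from h import *
def lidc(a,bar,v=0):
    t=TUB[2];tx=np.array([np.cos(t),np.sin(t),0]);ty=np.array([-tx[1],tx[0],0]);k=np.array([0,0,1.]);A=np.radians(a)
    n=-np.sin(A)*tx+np.cos(A)*k;sx=np.cos(A)*tx+np.sin(A)*k;c=bar-34*n+v*ty
    return np.array([c+i*86*sx+j*93*ty for i,j in((1,1),(1,-1),(-1,-1),(-1,1))])
E
python3 - <<'E'
from lid import *
np.set_printoptions(precision=1,suppress=True)
p=viewer.read_camera("scene");s=bot.read_state()
bar=s["tool_pos"]-3.6*R.from_rotvec(s["eef_rot"]).as_matrix()[:,2];print(bar)
m=viewer.cut_out(p,"lid")[0]["region"]
for a in range(36,64,3):
    c=lidc(a,bar);c4=proj(p,c);h=np.zeros((420,560),np.uint8);cv2.fillConvexPoly(h,c4.round().astype(np.int32),1)
    print(a,c4.ravel(),"lowz",c[2,2],"iou",(h&m).sum()/(h|m).sum())
E
```

```text
[ 506.7 -304.8   84.7]
36 [202.3 230.9 132.7 277.2 104.9 280.  169.1 238.8] lowz 6.674585690216439 iou 0.1856330014224751
39 [201.7 229.1 131.8 275.3 106.2 281.6 170.3 240.2] lowz 4.1861788762943135 iou 0.20577933450087565
42 [201.  227.2 130.9 273.3 107.5 283.2 171.5 241.6] lowz 1.9185389830241277 iou 0.09159482758620689
45 [200.2 225.3 129.9 271.2 108.8 284.7 172.8 243. ] lowz -0.12211854626836072 iou 0.0
48 [199.3 223.4 128.8 269.2 110.1 286.2 174.  244.3] lowz -1.9302004111397508 iou 0.12682379349046016
51 [198.4 221.5 127.7 267.1 111.4 287.6 175.3 245.5] lowz -3.5007507848766366 iou 0.22252747252747251
54 [197.5 219.6 126.5 265.  112.7 289.  176.6 246.7] lowz -4.8294648980722314 iou 0.197054698457223
57 [196.4 217.7 125.2 262.9 114.1 290.3 177.8 247.8] lowz -5.912700837700058 iou 0.17935103244837758
60 [195.4 215.8 123.9 260.8 115.4 291.6 179.1 248.9] lowz -6.747489529344378 iou 0.16474133601205423
63 [194.2 213.9 122.6 258.8 116.7 292.8 180.4 249.9] lowz -7.331542875226887 iou 0.15847720230190349
```

Request:
arm_command(
  moves=[0,0,0,0,0,0,12,0,0,0,0,0,0,14,0,0,0,0,0,0,18,0,0,-1,0,0,0,22,0,0,-1,0,0,0,25,0,0,-2,0,0,0,26,0,0,-3,0,0,0,26,0,0,-4,0,0,0,28],
  grip_force=20,
)

```text
clock: 16.13
tool_pos: [504.3, -306.0, 92.5]
eef_rot: [1.687, 2.271, 0.509]
contact_force: [-0.5, 0.3, 0.1]
width: 28.2
grip_force: 0.0
```

Request:
arm_command(
  moves=[0,0,-4,0,0,0,30,0,0,-8,0,0,0,30,0,0,-12,0,0,0,35,0,0,-16,0,0,0,40,0,0,-20,0,0,0,50,0,0,-22,0,0,0,60,0,0,-22,0,0,0,70,0,0,-22,0,0,0,85,0,0,-22,0,0,0,85,0,0,-22,0,0,0,85],
)

```text
clock: 16.97
tool_pos: [433.3, -326.3, 247.2]
eef_rot: [1.687, 2.271, 0.508]
contact_force: [0.5, -0.6, -0.2]
width: 85.2
grip_force: 0.0
```

```bash
python3 - <<'E'
from h import *
np.set_printoptions(precision=3,suppress=True)
P={c:viewer.read_camera(c) for c in("top","scene")}
o=P["scene"]["img"];t=P["top"]["img"]
a=cv2.resize(o[150:330,80:260],(400,400));b=cv2.resize(t[130:330,280:480],(400,400));c=cv2.resize(t[150:300,50:200],(400,400),interpolation=2)
d=cv2.resize(o[120:270,280:430],(400,400),interpolation=2)
cv2.imwrite("pics/h.png",cv2.resize(np.vstack([np.hstack([a,b]),np.hstack([c,d])]),(600,600),interpolation=3)[:,:,::-1])
for c in P:
    for q in("pan","basket","basket_grip","jar0","lid"):
        for r in viewer.cut_out(P[c],q)[:4 if q=="jar0" else 1]:
            m=r["region"].astype(np.uint8);print(c,q,round(r["score"],2),np.array(r["uv"]),cv2.minAreaRect(cv2.findNonZero(m)) if m.any() else "")
togo((0,0,0),down(0))
E
```

```text
top pan 0.57 [123.6 259.3] ((128.1569061279297, 225.94879150390625), (112.1015396118164, 98.31396484375), 8.488943099975586)
top basket 0.68 [129.  225.5] ((128.21519470214844, 222.4461212158203), (76.81596374511719, 70.95159912109375), 8.32564926147461)
top basket_grip 0.56 [125.7 223.8] ((128.0867156982422, 222.43643188476562), (76.33271026611328, 71.69497680664062), 8.746162414550781)
top jar0 0.97 [110.6 202.1] ((110.72401428222656, 203.2679901123047), (21.019041061401367, 20.30350112915039), 10.30484676361084)
top jar0 0.84 [146.  245.8] ((148.5, 244.5), (21.0, 25.0), 90.0)
top jar0 0.61 [106.7 240.9] ((106.0, 239.0), (20.0, 22.0), 90.0)
top jar0 0.57 [153.5 209.4] ((154.50001525878906, 208.50003051757812), (22.62741470336914, 19.79899024963379), 45.0)
top lid 0.63 [411.9 235. ] ((416.0545959472656, 236.17982482910156), (60.96695327758789, 104.77840423583984), 73.11320495605469)
scene pan 0.98 [351.4 188.1] ((349.9144287109375, 182.4982452392578), (87.10490417480469, 83.54401397705078), 38.04704284667969)
scene basket 0.89 [350.5 171.3] ((355.7127990722656, 176.9134979248047), (39.29411697387695, 26.11764907836914), 28.07248878479004)
scene basket_grip 0.63 [354.8 173.7] ((355.7600402832031, 175.3200225830078), (42.40000534057617, 32.000003814697266), 36.86989212036133)
scene jar0 0.54 [360.5 176.6] ((360.7865295410156, 175.7415771484375), (12.719974517822266, 20.13995933532715), 32.00538635253906)
scene lid 0.98 [140.6 248.7] ((149.2949676513672, 245.93605041503906), (18.419458389282227, 86.8214340209961), 57.35536193847656)
clk 17.57 pos [ 434.296 -326.059  245.231] q [ 1.198  0.344 -0.527  1.995 -0.345  0.629  1.268] w 84.92799568050596 F [ 1.013 -0.115 -0.481] g 0.0
tool shift [ 438.164 -395.457   81.809] turn [25.293 -3.536 16.511]
```

View pics/h.png

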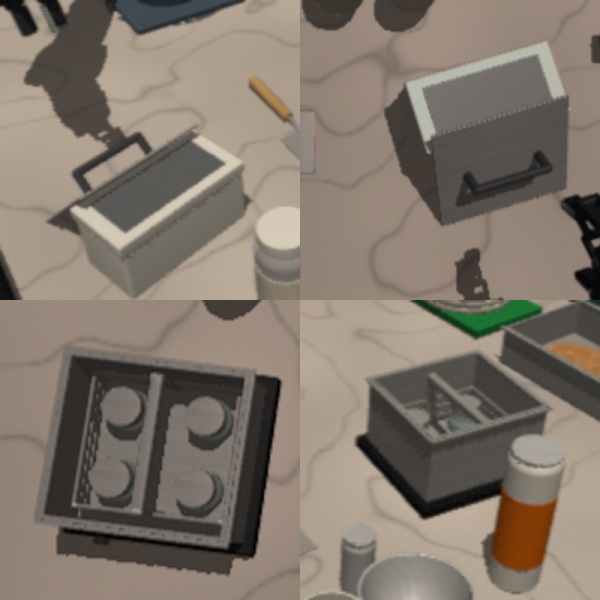

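The lid leans flat on the tub edge with the handle up, and all four jars stand in the basket. The bar spans about (127,188)–(125,257) in the top image; measure it precisely.

```bash
python3 - <<'E'
from h import *
np.set_printoptions(precision=3,suppress=True)
p=viewer.read_camera("top");g=p["img"].astype(float).mean(2)
pts=[]
for r in range(182,264):
    # edges: max +grad and -grad around the bar
    row=cv2.GaussianBlur(g[r:r+1,:],(3,1),0)[0];c0=127.5-(r-188)*2.5/69*1
    seg=row[int(c0)-8:int(c0)+9];d=np.diff(seg);i,j=d[:8].argmax(),8+d[8:].argmin();pts.append((r,int(c0)-8+(i+j)/2+.5,j-i,seg.max()))
pts=np.array(pts);print(pts[::5])
m=viewer.cut_out(p,"pan")[0]["region"].astype(np.uint8)
ok=np.abs(pts[:,2]-6)<=1.5;q=pts[ok];f=np.polyfit(q[:,0],q[:,1],1);res=q[:,1]-np.polyval(f,q[:,0]);k=abs(res)<1;f=np.polyfit(q[k,0],q[k,1],1)
A,B=[at_z(p,(np.polyval(f,r),r),111) for r in(190,255)];print("bar line",A,B,"yaw",np.arctan2(*(A-B)[1::-1]),k.sum())
print("bar row ends",q[k][0],q[k][-1])
print("pts at bar y/x for basket box fit")
rim=(m>0)
for yaw in(-.146,):
    for r in(220,222,224,226): print(r,at_z(p,(np.polyval(f,r),r),111))
print("pan fit",fit([(p,cv2.morphologyEx(m,cv2.MORPH_CLOSE,np.ones((15,15))).astype(float))],(562,262,-.146),(81,88,18,118)))
togo((0,0,0),down(0))
E
```

```text
[[182.    129.      5.    115.417]
 [187.    127.5     6.    120.75 ]
 [192.    127.5     6.    118.917]
 [197.    126.5     6.    118.583]
 [202.    125.5     6.    117.667]
 [207.    124.5     6.    116.5  ]
 [212.    124.      5.    116.75 ]
 [217.    122.5     8.    117.25 ]
 [222.    123.5     6.    116.667]
 [227.    124.      5.    116.083]
 [232.    122.      7.    118.   ]
 [237.    121.5     8.    114.083]
 [242.    125.     15.    115.083]
 [247.    122.      9.    117.333]
 [252.    127.5     8.    114.833]
 [257.    127.5     6.    112.75 ]
 [262.    125.5    10.     54.583]]
bar line [628.061 266.363 111.   ] [503.305 275.237 111.   ] yaw -0.07100860234424414 35
bar row ends [187.   127.5    6.   120.75] [263.    122.      5.     98.333]
pts at bar y/x for basket box fit
220 [570.02  270.491 111.   ]
222 [566.179 270.765 111.   ]
224 [562.342 271.037 111.   ]
226 [558.508 271.31  111.   ]
pan fit (np.float64(561.5172523960002), np.float64(274.85120015666223), np.float64(-0.16909793402160056), np.float64(0.6316198619412223))
clk 17.67 pos [ 434.29  -326.188  245.448] q [ 1.198  0.343 -0.527  1.995 -0.345  0.629  1.268] w 85.11773878273267 F [-0.367 -0.843 -0.241] g 0.0
tool shift [ 438.324 -395.513   81.809] turn [25.302 -3.513 16.506]
```

```bash
python3 - <<'E'
from h import *
from scipy.ndimage import map_coordinates
np.set_printoptions(precision=3,suppress=True)
p=viewer.read_camera("top");g=p["img"].astype(float).mean(2)
L=np.linspace(-58,58,60)
def prof(cx,cy,yaw,offs):
    d=np.array([np.cos(yaw),np.sin(yaw)]);n=np.array([-d[1],d[0]])
    out=[]
    for o in offs:
        X=np.c_[np.array([cx,cy])+L[:,None]*d+o*n,np.full(60,111.)];uv=proj(p,X);out.append(np.median(map_coordinates(g,[uv[:,1],uv[:,0]],order=1)))
    return np.array(out)
best=max(((prof(562,cy,y,(-4,-2,0,2,4)).mean()-prof(562,cy,y,(-10,-9,9,10)).mean(),cy,y) for cy in np.arange(245,300,1.) for y in np.arange(-.22,-.07,.01)))
print(best)
for cy in np.arange(best[1]-14,best[1]+15,2): print(cy,prof(562,cy,best[2],(0,)))
# along-bar profile for ends
d=np.array([np.cos(best[2]),np.sin(best[2])])
t=np.arange(-100,101,4);X=np.c_[np.array([562,best[1]])+t[:,None]*d,np.full(len(t),111.)];uv=proj(p,X);print(np.c_[t,uv,map_coordinates(g,[uv[:,1],uv[:,0]],order=1)].round(0).tolist())
js=[r for r in viewer.cut_out(p,"jar0") if r["score"]>.4]
W=np.array([at_z(p,r["uv"],60) for r in js]);print(W,W.mean(0))
E
```

```text
(np.float64(55.6528969851169), np.float64(274.0), np.float64(-0.14999999999999994))
260.0 [50.071]
262.0 [49.843]
264.0 [48.782]
266.0 [48.277]
268.0 [70.685]
270.0 [106.922]
272.0 [116.993]
274.0 [114.942]
276.0 [112.965]
278.0 [107.8]
280.0 [89.345]
282.0 [69.012]
284.0 [65.929]
286.0 [75.013]
288.0 [94.258]
[[-100.0, 114.0, 276.0, 60.0], [-96.0, 114.0, 274.0, 60.0], [-92.0, 114.0, 272.0, 60.0], [-88.0, 115.0, 270.0, 35.0], [-84.0, 115.0, 268.0, 48.0], [-80.0, 115.0, 266.0, 112.0], [-76.0, 116.0, 264.0, 110.0], [-72.0, 116.0, 262.0, 52.0], [-68.0, 116.0, 260.0, 50.0], [-64.0, 117.0, 258.0, 59.0], [-60.0, 117.0, 255.0, 127.0], [-56.0, 117.0, 253.0, 120.0], [-52.0, 118.0, 251.0, 111.0], [-48.0, 118.0, 249.0, 111.0], [-44.0, 118.0, 247.0, 111.0], [-40.0, 119.0, 245.0, 111.0], [-36.0, 119.0, 243.0, 112.0], [-32.0, 120.0, 241.0, 112.0], [-28.0, 120.0, 239.0, 113.0], [-24.0, 120.0, 237.0, 113.0], [-20.0, 121.0, 235.0, 113.0], [-16.0, 121.0, 232.0, 113.0], [-12.0, 121.0, 230.0, 114.0], [-8.0, 122.0, 228.0, 114.0], [-4.0, 122.0, 226.0, 114.0], [0.0, 122.0, 224.0, 114.0], [4.0, 123.0, 222.0
[... 180 characters left out ...]
], [32.0, 125.0, 208.0, 116.0], [36.0, 125.0, 206.0, 117.0], [40.0, 126.0, 204.0, 117.0], [44.0, 126.0, 202.0, 117.0], [48.0, 126.0, 200.0, 118.0], [52.0, 127.0, 198.0, 118.0], [56.0, 127.0, 195.0, 118.0], [60.0, 127.0, 193.0, 118.0], [64.0, 128.0, 191.0, 118.0], [68.0, 128.0, 189.0, 128.0], [72.0, 128.0, 187.0, 113.0], [76.0, 129.0, 185.0, 44.0], [80.0, 129.0, 183.0, 64.0], [84.0, 130.0, 181.0, 113.0], [88.0, 130.0, 179.0, 116.0], [92.0, 130.0, 177.0, 137.0], [96.0, 131.0, 175.0, 137.0], [100.0, 131.0, 173.0, 133.0]]
[[ 613.859  315.462   60.   ]
 [ 523.363  241.18    60.   ]
 [ 595.619  228.073   60.   ]
 [ 530.847 -292.342   60.   ]
 [ 534.066  319.948   60.   ]] [559.551 162.464  60.   ]
```

Request:
arm_command(
  moves=[0,0,0,5,-0.3,0,85,0,0,0,5,-0.3,0,85,0,0,0,5,-0.3,0,85,0,0,0,5,-0.3,0,85,0,0,0,5,-0.3,0,85,0,0,-20,0,0,0,85,0,0,-25,0,0,0,85,0,0,-15,0,0,0,85],
)

```text
clock: 18.43
tool_pos: [434.4, -324.2, 307.4]
eef_rot: [1.862, 2.494, -0.017]
contact_force: [-0.2, -0.9, 0.1]
width: 84.7
grip_force: 0.0
```

Request:
arm_command(
  moves=[27,14.8,0,0,0,0,85,27,14.8,0,0,0,0,85,27,14.8,0,0,0,0,85,27,14.8,0,0,0,0,85,27,14.8,0,0,0,0,85,27,14.8,0,0,0,0,85,27,14.8,0,0,0,0,85,27,14.8,0,0,0,0,85,27,14.8,0,0,0,0,85,27,14.8,0,0,0,0,85],
)

```text
clock: 19.27
tool_pos: [499.2, -22.6, 299.0]
eef_rot: [1.865, 2.492, -0.017]
contact_force: [0.6, 0.6, -0.4]
width: 84.9
grip_force: 0.0
```

Request:
arm_command(
  moves=[27,14.8,0,0,0,0,85,27,14.8,0,0,0,0,85,27,14.8,0,0,0,0,85,27,14.8,0,0,0,0,85,27,14.8,0,0,0,0,85,27,14.8,0,0,0,0,85,27,14.8,0,0,0,0,85,27,14.8,0,0,0,0,85,24,14.8,0,0,0,0,85,20,14.8,0,0,0,0,85],
)

```text
clock: 20.1
tool_pos: [567.4, 269.5, 292.3]
eef_rot: [1.864, 2.495, -0.017]
contact_force: [0.3, -0.8, -0.5]
width: 84.8
grip_force: 0.0
```

Request:
arm_command(
  moves=[0,0,0,0,0,-6.5,85,0,0,0,0,0,-6.5,85,0,0,0,0,0,-6.5,85,0,0,0,0,0,-6.5,85,0,0,0,0,0,-6.5,85,0,0,0,0,0,-6.5,85,0,0,0,0,0,-6.5,85,0,0,0,0,0,-6.5,85,0,0,0,0,0,-6.5,85,0,0,0,0,0,-6.5,85],
)

```text
clock: 20.93
tool_pos: [567.8, 267.0, 292.3]
eef_rot: [0.226, 3.115, -0.039]
contact_force: [-0.6, 0.0, -0.9]
width: 85.1
grip_force: 0.0
```

```bash
python3 - <<'E'
from h import *
np.set_printoptions(precision=2,suppress=True)
viewer.read_camera("scene")
togo((568,273.5,100.5),down(1.421))
E
```

```text
clk 20.98 pos [567.9  266.77 292.14] q [-0.09  0.54 -0.74  1.49  0.4   1.27  0.55] w 85.03680345470968 F [-0.02 -0.64  0.33] g 0.0
tool shift [  4.48  11.26 191.37] turn [-1.36  1.1   0.74]
```

Request:
arm_command(
  moves=[0,0,0,-1.4,1.1,0.7,85,1,3,20,0,0,0,75,0,3,20,0,0,0,65,0,0.7,20,0,0,0,60,0,0,20,0,0,0,55,0,0,20,0,0,0,50,0,0,20,0,0,0,50,0,0,15,0,0,0,50],
)

```text
clock: 21.65
tool_pos: [567.6, 273.5, 155.6]
eef_rot: [-0.26, -3.13, -0.001]
contact_force: [-0.4, -0.8, -0.4]
width: 49.9
grip_force: 0.0
```

```bash
python3 - <<'E'
from h import *
np.set_printoptions(precision=2,suppress=True)
viewer.read_camera("scene")
togo((568,273.5,100.5),down(1.421))
E
```

```text
clk 21.70 pos [566.68 272.64 153.07] q [-0.11  0.67 -0.68  1.66  0.49  0.99  0.44] w 49.802776488669856 F [-0.42 -0.46 -1.76] g 0.0
tool shift [-1.33  1.17 52.56] turn [-0.11 -0.19 -0.89]
```

Request:
arm_command(
  moves=[-0.5,0.4,14,0,0,-0.8,45,-0.5,0.4,14,0,0,0,40,0,0.4,12,0,0,0,40,0,0,8,0,0,0,40,0,0,4,0,0,0,40],
)

```text
clock: 22.12
tool_pos: [568.8, 274.7, 104.0]
eef_rot: [-0.234, -3.132, -0.001]
contact_force: [0.2, 0.4, 0.6]
width: 39.9
grip_force: 0.0
```

Request:
arm_command(
  moves=[0,0,0,0,0,0,25,0,0,0,0,0,0,15,0,0,0,0,0,0,10,0,0,0,0,0,0,5,0,0,0,0,0,0,0,0,0,0,0,0,0,0,0,0,0,0,0,0,0,0,0,0,0,0,0,0],
  grip_force=110,
)

```text
clock: 22.78
tool_pos: [569.5, 275.2, 106.1]
eef_rot: [0.233, 3.131, 0.002]
contact_force: [-1.5, -1.4, 6.1]
width: 9.6
grip_force: 108.5
```

```bash
python3 - <<'E'
from h import *
np.set_printoptions(precision=2,suppress=True)
togo((568,273.5,100.5),down(1.421))
E
```

```text
clk 22.78 pos [569.46 275.16 106.12] q [-0.13  0.72 -0.66  1.7   0.54  0.9   0.41] w 9.594469191085555 F [-1.5  -1.4   6.13] g 108.45751404762268
tool shift [ 1.21 -1.87  5.61] turn [0.09 0.09 0.07]
```

Request:
arm_command(
  moves=[0,0,-2,0,0,0,0,0,0,-4,0,0,0,0,0,0,-6,0,0,0,0,0,0,-8,0,0,0,0,0,0,-8,0,0,0,0,0,0,-8,0,0,0,0,0,0,-6,0,0,0,0,0,0,-3,0,0,0,0],
)

```text
clock: 23.45
tool_pos: [569.5, 275.3, 151.9]
eef_rot: [0.233, 3.131, 0.003]
contact_force: [1.0, 0.1, -4.7]
width: 9.4
grip_force: 107.6
```

```bash
python3 - <<'E'
from h import *
np.set_printoptions(precision=2,suppress=True)
viewer.read_camera("scene")
togo((569.5,275.2,300),down(1.421));s=bot.read_state();print(s["wrist_torque"])
E
```

```text
clk 23.50 pos [569.62 275.28 151.98] q [-0.11  0.67 -0.69  1.66  0.49  0.99  0.45] w 9.401678175313641 F [ 0.31  0.4  -5.33] g 107.58991599082947
tool shift [  -0.23    0.23 -148.02] turn [0.13 0.13 0.07]
[ 0.01 -0.05 -0.05]
```

Request:
arm_command(
  moves=[0,0,-4,0,0,0,0,0,0,-8,0,0,0,0,0,0,-10,0,0,0,0,0,0,-10,0,0,0,0,0,0,-10,0,0,0,0,0,0,-10,0,0,0,0,0,0,-10,0,0,0,0,0,0,-10,0,0,0,0,0,0,-10,0,0,0,0,0,0,-10,0,0,0,0],
)

```text
clock: 24.33
tool_pos: [569.0, 274.9, 243.5]
eef_rot: [0.233, 3.132, 0.002]
contact_force: [0.2, 0.0, -5.0]
width: 9.2
grip_force: 107.7
```

Request:
arm_command(
  moves=[0,0,-10,0,0,0,0,0,0,-10,0,0,0,0,0,0,-10,0,0,0,0,0,0,-8,0,0,0,0,0,0,-6,0,0,0,0,0,0,-4,0,0,0,0,0,0,-2,0,0,0,0,0,0,0,0,0,0,0,0,0,0,0,0,0,0,0,0,0,0,0,0,0],
)

```text
clock: 25.17
tool_pos: [568.9, 274.6, 291.9]
eef_rot: [0.233, 3.133, 0.001]
contact_force: [0.4, 0.2, -5.9]
width: 9.3
grip_force: 107.7
```

```bash
python3 - <<'E'
from h import *
np.set_printoptions(precision=2,suppress=True)
P={c:viewer.read_camera(c) for c in("top","scene")}
for c in P:
    for q in("basket","jar0","pan","lid"):
        for r in viewer.cut_out(P[c],q)[:5 if q=="jar0" else 1]:
            m=r["region"].astype(np.uint8);print(c,q,round(r["score"],2),np.array(r["uv"]),[np.round(k) for k in cv2.minAreaRect(cv2.findNonZero(m))] if m.any() else "")
togo((569.5,275.2,300),down(1.421));s=bot.read_state();print(s["wrist_torque"],s["joint_vel"])
t=-.15;d=np.array([np.cos(t),np.sin(t)]);n=np.array([-d[1],d[0]])
z0=s["tool_pos"][2]-1-83;C=s["tool_pos"][:2]
print("basket base z",z0)
Q=np.array([[*(C+a*68*d+b*75*n),z] for z in(z0,z0+48) for a,b in((-1,-1),(-1,1),(1,1),(1,-1))])
J=np.array([[*(C+a*34*d+b*37*n),z0+25] for a,b in((-1,-1),(-1,1),(1,-1),(1,1))])
for c in P: print(c,"expected corners",proj(P[c],Q).round(0).tolist(),"jars",proj(P[c],J).round(0).tolist())
save(P["scene"],"z1");save(P["top"],"z2")
E
```

```text
top basket 0.59 [129.8 182.8] [array([108., 210.]), array([88., 77.]), np.float64(11.0)]
top jar0 0.76 [129.9 197.4] [array([130., 197.]), array([26., 29.]), np.float64(90.0)]
top jar0 0.67 [126.  233.4] [array([128., 234.]), array([28., 16.]), np.float64(45.0)]
top jar0 0.56 [ 86.9 183.6] [array([ 87., 182.]), array([11.,  6.]), np.float64(50.0)]
top pan 0.88 [164.6 229.9] [array([166., 230.]), array([36., 93.]), np.float64(9.0)]
top lid 0.56 [411.6 235.5] [array([415., 236.]), array([ 60., 103.]), np.float64(74.0)]
scene basket 0.59 [365.3 131.5] [array([364., 127.]), array([77., 55.]), np.float64(38.0)]
scene jar0 0.81 [356.7 130.7] [array([358., 135.]), array([15., 21.]), np.float64(4.0)]
scene jar0 0.69 [344.5 119.6] [array([342., 122.]), array([15., 15.]), np.float64(90.0)]
scene jar0 0.69 [387.9 125.9] [array([390., 127.]), array([18., 11.]), np.float64(90.0)]
scene jar0 0.62 [369.3 119.9] [array([369., 120.]), array([17., 15.]), np.float64(34.0)]
scene pan 0.59 [350.2 186.6] [array([350., 182.]), array([86., 84.]), np.float64(38.0)]
scene lid 0.68 [143.7 242.6] [array([148., 247.]), array([ 18., 103.]), np.float64(57.0)]
clk 25.67 pos [569.05 274.83 292.43] q [-0.08  0.55 -0.75  1.47  0.38  1.27  0.55] w 9.401592667427002 F [-0.68  0.27 -5.12] g 107.66826510429382
tool shift [-0.4   0.44 -7.57] turn [0.07 0.04 0.07]
[-0.05 -0.02  0.01] [-0. -0.  0. -0. -0.  0.  0.]
basket base z 208.4258603809206
top expected corners [[143.0, 260.0], [57.0, 249.0], [71.0, 172.0], [156.0, 183.0], [136.0, 260.0], [45.0, 248.0], [60.0, 166.0], [149.0, 178.0]] jars [[120.0, 237.0], [77.0, 231.0], [127.0, 197.0], [84.0, 191.0]]
scene expected corners [[325.0, 130.0], [374.0, 119.0], [405.0, 141.0], [354.0, 154.0], [326.0, 113.0], [376.0, 102.0], [408.0, 123.0], [356.0, 136.0]] jars [[345.0, 124.0], [370.0, 118.0], [360.0, 135.0], [386.0, 129.0]]
```

```bash
python3 - <<'E'
from h import *
p=viewer.read_camera("scene");m=viewer.cut_out(p,"basket")[0]["region"];y,x=np.nonzero(m)
print("left",x.min(),y[x<x.min()+4].max(),"bottom",y.max(),x[y==y.max()].mean(),"right",x.max(),y[x>x.max()-4].max())
for u in(330,340,350,360,370,385,400): print(u,y[x==u].max() if (x==u).any() else None)
b=box(p,569,274.8,-.15,68,75,208.4,256.4)>.5
print([(u,np.nonzero(b[:,u])[0].max()) for u in(330,340,350,360,370,385,400)])
for q in("shaker","bowl","mug","crock","spatula","spray"): print(q,viewer.cut_out(p,q)[0]["uv"])
E
```

```text
Traceback (most recent call last):
IndexError: list index out of range
```

```bash
python3 - <<'E'
from h import *
p=viewer.read_camera("scene")
b=box(p,569,274.8,-.15,68,75,208.4,256.4)>.5
print([(u,np.nonzero(b[:,u])[0].max()) for u in(330,340,350,360,370,385,400)])
r=viewer.cut_out(p,"basket") or viewer.cut_out(p,"basket_grip")
if r:
    y,x=np.nonzero(r[0]["region"]);print([(u,y[x==u].max() if (x==u).any() else None) for u in(330,340,350,360,370,385,400)])
for j in viewer.cut_out(p,"jar0"): print("jar",j["score"],j["uv"])
for q in("shaker","bowl","mug","crock","spatula","spray"): print(q,[k["uv"] for k in viewer.cut_out(p,q)[:1]])
E
```

```text
[(330, np.int64(134)), (340, np.int64(143)), (350, np.int64(151)), (360, np.int64(153)), (370, np.int64(150)), (385, np.int64(146)), (400, np.int64(142))]
[(330, np.int64(135)), (340, np.int64(143)), (350, np.int64(152)), (360, np.int64(152)), (370, np.int64(149)), (385, np.int64(145)), (400, np.int64(142))]
jar 0.59 [369.9, 120.0]
jar 0.58 [355.7, 125.5]
jar 0.54 [342.9, 120.4]
jar 0.45 [387.6, 126.2]
shaker [[296.8, 293.7]]
bowl [[335.7, 271.0]]
mug [[298.1, 296.8]]
crock [[252.9, 308.8]]
spatula [[357.5, 128.3]]
spray [[390.9, 227.1]]
```

```bash
python3 - <<'E'
from h import *
a=cv2.imread("pics/scene0.png").astype(int);b=cv2.imread("pics/z1.png").astype(int)
for n,(r0,r1,c0,c1) in dict(shaker=(232,268,298,320),spatula=(195,252,226,290),mug=(265,320,272,330)).items():
    print(n,np.abs(a-b)[r0:r1,c0:c1].mean())
workorder.hand_in()
E
```

```text
shaker 5.3686868686868685
spatula 6.2701937134502925
mug 5.183385579937304
the job is handed in; nothing more can be done
```

The job is handed in: the lid leans against the tub at about 47°, and the basket is held still and level about 90 mm above the pan's rim. All four jars are standing in it, and the shaker, spatula and mug show no movement in before-and-after pictures.

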